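# Strain the polishing balls out of the tumbled baubles with the sorting card

## Robot

A 6-joint arm with a two-finger parallel gripper is mounted at the origin on the work surface. World frame = base frame: x ahead of the robot, y to its left, z up, the work surface at z = 0. Lengths are in m, angles in rad, forces in N, time in s.
With the tool pointing down it reaches from about 0.25 to 0.85 m from the base axis. Payload 12.5 kg.
Tool frame: the origin (TCP) lies on the centre line of the jaws, within the pads' length; the fingertips stand 22 mm ahead of it and the grasp point (between the pads) lies 3 mm ahead of it; z points along the fingers, y is the line along which they close (so a half turn about z gives the same grasp; the last joint's range is limited). The gripper opens to 93 mm and grips with 3 to 60 N. Pads are 15 mm wide; open, the fingers measure 128 mm over their backs; the gripper's body (75 mm by 188 mm) begins 65 mm behind the grasp point.
Start: joints at [-1.414, 0.351, 1.652, -0, 1.139, -0.085], TCP at [0.132, -0.534, 0.241] pointing down, gripper open.
Joint ranges: [-2.75, 2.75], [-0.79, 2.1], [0.01, 2.65], [-1.57, 4.71], [0.07, 3.14], [-2.87, 2.87]. Speed limits (rad/s): [2.22, 2.22, 2.79, 3.14, 3.14, 3.14].

## Interface

Orientations are given as a rotation vector (axis times angle).
In Python, from bench import r gives the robot as it stands.
- The arm moves only by the tool arm_command, never from a script. Its argument "motion" is one flat list of numbers, 5 for each row, row after row: the shift along the tool's x, y, z in units of 25 mm (1.0 is 25 mm), then the turn about the tool's z in units of 8 degrees (1.0 is 8 degrees), then the opening in per cent of the stroke, from 0 (shut) to 100 (fully open). A call has 1 to 20 rows; each row is the pose to reach, as a shift and turn from the pose commanded when the call began, along the tool's axes at that moment; what a row does not reach only later rows make up. A row lasts 1/8 s, in which the tool goes at most 62.5 mm and 10.7 degrees, less where a joint would pass 70% of its speed; a pose out of reach is approached as far as the arm can. A call with a gripper value outside its range is refused whole. The fingers move at their own pace and stop on an object; "force" is the grip in N (left out, the last holds). Time passes only in rows, so rows that repeat a pose let the fingers close. It gives the time, the measured TCP pose, the force, the opening and the grip force at its end, in the units of the state.
- r.state(): the state, without advancing time (a new reading comes with each control period).
- r.grab_frame(name): name is "scene" or "side" or "wrist"; returns (picture, depth): 480x640x3 uint8, red, green, blue; 480x640 float32, m along the optical axis (not along the pixel's ray), 0 where there is no reading.
- r.get_calibration(name): a dict with "camera_matrix" (3x3 intrinsics, pixels), "k1" (the pictures are not rectified: a ray, as slopes to the right and down, at radius r is drawn at 1 + k1 r^2 times it, then the intrinsics apply), "R" (3x3) and "t" (3): a world point X has camera coordinates R X + t; the wrist camera has in their place "tool_from_camera" (4x4, takes a point from camera to tool coordinates, whose origin is the TCP and whose axes are the flange's). Camera axes: x right, y down, z forward; pixel columns grow to the right and rows downward; lengths in m; the calibration is good to about 2 mm. A picture is of the moment at which its call begins: read the wrist's pose just before it. get_calibration takes no time and is no camera call.
- r.job_done(): hands the job in; it is judged then, once.
The state is a dict: "time": time; "joints": joint angles; "joint_vel": joint speeds; "effort": joint torques, N m; "tool_pos": TCP position; "ee_rot": TCP orientation; "contact_force": force on the tool from outside, world axes, zero at the start; "ft_torque": the same for the moment, N m; "width": opening from 0.0 (shut) to 1.0 (fully open); "finger_force": force on a finger pad.
Only numpy, scipy, OpenCV 4.12 (cv2) and the standard library are available. Lean on these libraries where they do the work, as an engineer would, in place of code of your own. Each camera call takes 0.05 s, during which the arm holds its last target. There are 200 camera calls.

## Task

The small brass polishing balls have to come out of the white bowl without the baubles. Take the orange sorting card, lay its edge across the tipping bowl's rim a little back from the pouring lip, so that only a slot is left that passes the balls but not the baubles, and press the bowl over with the card until all the balls have run into the catch tray. Then let the bowl come back level under the card with every bauble still in it, and put the card back in its wooden rest; leave the other things on the bench where they stand.

Things in the scene. Friction and masses are not known exactly. Their poses are not given: they have to be found in the camera images.
- stand: Grey steel stand, fixed. Origin on the table under the bowl's trunnion axis; z up; +x points from the bowl to its pouring lip and the catch tray, roughly away from the robot; y is parallel to the axis. Base plate x -155 to +265 mm, y +-128 mm, 8 mm thick; side plates at y = +-110 mm, 12 mm thick, 46 mm wide, 152 mm high, with bosses out to y = +-127 mm.
- axis (a point): Point on the trunnion axis, midway across the bowl, 140 mm above the table; axes as stand (+x to the lip, y along the axis). The axis lies in the rim plane, so a card edge on the rim must follow an arc about it. An edge kept 62 mm from the axis all through the arc stays 44 mm back from the lip: a good slot.
- bowl (a joint): Tilt of the bowl about the trunnion axis: 0 = level (on a stop), grows to 1.05 rad (stop) as the lip goes down. A counterweight bar below brings it back level by itself; 2 to 8 N on the rim near the card's place tips it. Balls start to run over the lip at about 0.7 rad and run out freely at 0.9 to 0.95 rad. Rocking the bowl a little under the card frees a ball that is stuck behind a bauble.
- lip (a point): Middle of the straight pouring lip, 156 mm wide, on the stand's +x side, 106 mm from axis in the rim plane; moves with the bowl. A card edge lying across the two side rims a distance s back from the lip leaves about 0.6 s clear above the sloping front wall; s of 34 to 54 mm works well: under 26 mm balls stick, over 80 mm baubles escape.
- bowl_floor (a point): Inner floor of the bowl below the axis, 49 mm below axis when level; moves with it. White square bowl with blue rim: inside 156 mm wide (y), flat floor x -37 to +42 mm, front wall sloping up at 37 degrees to the lip (x = +106), back wall to the rim at x = -75, upright side walls 4 mm thick whose top edges (y = +-80 mm) carry the card.
- tray (a point): Centre of the floor of the black catch tray with blue lining, part of the stand, in front of and below the lip. Axes as stand. Inside 192 mm by 192 mm, walls 44 mm above the table; this point is 13 mm above the table and 145 mm in +x from the trunnion axis.
- card_grip (a point): Centre of the wooden grip bar of the sorting card (loose, about 0.12 kg). Bar 170 mm long (card's y), 24 mm thick (card's x), 30 mm high (z). Below, an orange blade 190 mm wide (y), 4 mm thick (x), in the bar's middle plane, its straight lower edge 77 mm below this point. Starts upright in the rest; both faces alike. It can stay upright through the whole arc (top leaned a little to the lip also works); the bowl's back rim rises 60 mm as it tips.
- rest: Wooden rest for the card, fixed, left or right of the bowl. Origin on the table under its centre; y runs along the card, x across. Base 75 (x) by 214 mm (y); two forks at y = +-64 mm, 26 mm long, 56 mm wide, 80 mm high, each with a 12 mm slot for the blade; 100 mm free between them for fingers. Home: blade in both slots, bar lying on the forks, card_grip 95 mm above the table.
- bauble1_center (a point): Centre of a blue lacquered bauble, a ball of 50 mm diameter, about 30 g, with a small brass cap; starts in the bowl and must stay there.
- bauble2_center (a point): Centre of a red lacquered bauble, a ball of 50 mm diameter, about 30 g, with a small brass cap; starts in the bowl and must stay there.
- ball1_center (a point): Centre of a brass polishing ball, 14 mm diameter, 12 g; starts in the bowl and must end in the catch tray.
- ball2_center (a point): Centre of a brass polishing ball, 14 mm diameter, 12 g; starts in the bowl and must end in the catch tray.
- ball3_center (a point): Centre of a brass polishing ball, 14 mm diameter, 12 g; starts in the bowl and must end in the catch tray.
- ball4_center (a point): Centre of a brass polishing ball, 14 mm diameter, 12 g; starts in the bowl and must end in the catch tray.
- ball5_center (a point): Centre of a brass polishing ball, 14 mm diameter, 12 g; starts in the bowl and must end in the catch tray.
- ball6_center (a point): Centre of a brass polishing ball, 14 mm diameter, 12 g; starts in the bowl and must end in the catch tray.
- ball7_center (a point): Centre of a brass polishing ball, 14 mm diameter, 12 g; starts in the bowl and must end in the catch tray.
- work1: Painted white bauble of 84 mm on a cardboard ring 72 mm wide and 46 mm high; loose, 120 mm high in all; origin at its foot; a bystander, leave alone.
- work2: Another painted bauble on its cardboard ring; loose, 120 mm high in all; origin at its foot; a bystander, leave alone.
- jar1: Paint jar with blue label, 56 mm wide, 62 mm high; origin at its foot; a bystander, leave alone.
- jar2: Paint jar with yellow label, 56 mm wide, 62 mm high; origin at its foot; a bystander, leave alone.

How it is judged:
By the outcome, as a careful person would: the job done as asked, in the order asked, and still so for the second after the job is handed in, with the robot touching nothing.
It also fails if it takes over 64 s, if anything falls off the work surface, if the arm or the gripper's body presses on something with over 40 N, if the wrist force passes 120 N, or if a joint passes its speed limit or range.

## Working session

There is one attempt and no reset: what is moved stays moved. The work goes in short steps, Python scripts to look and compute and a tool call to move; the robot and the scene stay as the last step left them, time stands still between calls to the robot, and variables do not carry over. Pictures are saved under pics/ and viewed, at most 11 in all, crops included, and the job is handed in when it is done.

Besides the shell and the picture viewer there is one more tool, called after "Request:" by a JSON object that holds its "api" and its "payload". arm_command: Moves the arm, as the interface text tells. Its arguments: {"type":"object","properties":{"motion":{"type":"array"},"force":{"type":"number"}},"required":["motion"]}

```bash
ls; mkdir -p pics; cat > h.py <<'E'
import numpy as np, cv2
from bench import r
from scipy.spatial.transform import Rotation as R
def cloud(name, frame):
    pic,d=frame; c=r.get_calibration(name); K=np.array(c["camera_matrix"]); 
    v,u=np.mgrid[0:480,0:640]
    p=cv2.undistortPoints(np.stack([u,v],-1).reshape(-1,1,2).astype(float),K,np.array([c["k1"],0,0,0.])).reshape(480,640,2)
    P=np.dstack([p*d[...,None],d])
    if "R" in c: return (P-np.array(c["t"]))@np.array(c["R"])
    T=np.array(c["tool_from_camera"]); s=r.state(); return (P@T[:3,:3].T+T[:3,3])@R.from_rotvec(s["ee_rot"]).as_matrix().T+s["tool_pos"]
E
python3 - <<'E'
from h import *
for n in("scene","side"):
    f=r.grab_frame(n); cv2.imwrite(f"pics/{n}0.png",f[0][...,::-1]); np.savez(f"{n}0.npz",p=f[0],d=f[1])
    c=r.get_calibration(n); print(n,-np.array(c["R"]).T@c["t"])
print(r.state())
E
```

```text
pics
scene [ 1.41760966 -0.46950504  0.92548897]
side [0.31929486 0.82278146 1.04388705]
{'time': 0.1, 'joints': array([-1.41360996e+00,  3.51169452e-01,  1.65232662e+00, -1.44966957e-05,
        1.13910868e+00, -8.46157550e-02]), 'joint_vel': array([ 0.00115275, -0.00407805, -0.00238096, -0.00080262,  0.00095158,
        0.00133452]), 'effort': array([ 4.31953085e-04, -4.98026383e+01, -2.85705042e+01,  7.00090500e-02,
        2.38534907e-02, -3.16392459e-05]), 'tool_pos': array([ 0.13166895, -0.53372374,  0.24017504]), 'ee_rot': array([-3.11765544e+00, -3.78784791e-01,  7.83127466e-05]), 'contact_force': array([ 0.40548612, -0.26920467, -0.04434986]), 'ft_torque': array([ 0.02369806,  0.01430738, -0.01717857]), 'finger_force': 0.0, 'width': 0.9991233582158013}
```

View pics/scene0.png

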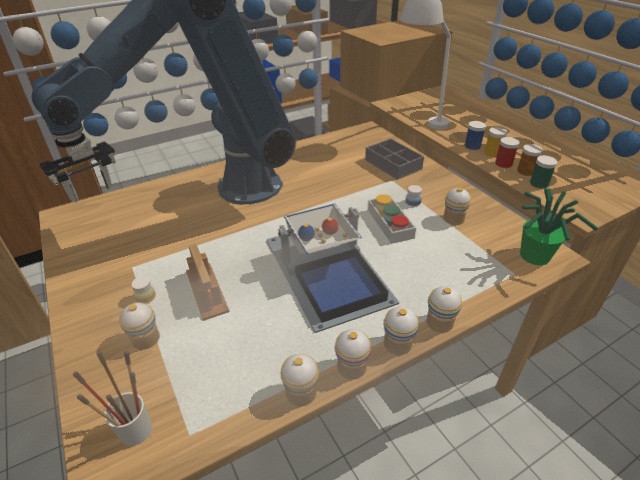

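View pics/side0.png

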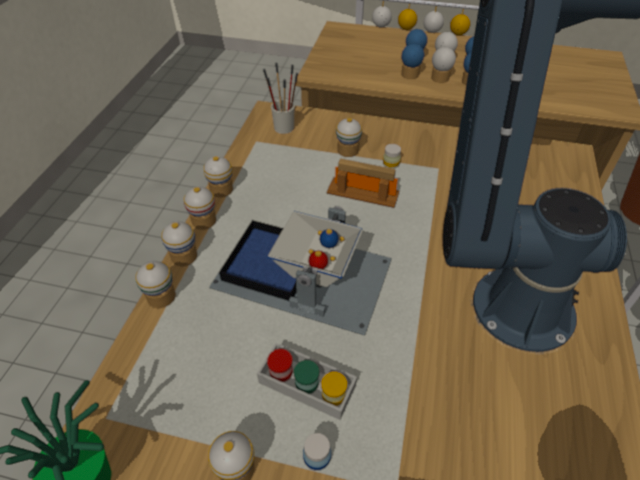

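The scene view shows the card rest at about (205,280), the bowl at (322,228) and the tray at (342,285). The side view shows the rest at (365,182), the bowl at (318,245) and the tray at (262,258). Next I'll measure the card bar and the stand from the depth clouds.

```bash
python3 - <<'E'
from h import *
out={}
for n,box in(("scene",(180,300,240,320)),("side",(200,400,150,330))):
    z=np.load(n+"0.npz"); P=cloud(n,(z["p"],z["d"])); rgb=z["p"].astype(int); hsv=cv2.cvtColor(z["p"],cv2.COLOR_RGB2HSV)
    ok=z["d"]>0
    def rep(t,m,uv):
        u0,u1,v0,v1=uv; k=np.zeros_like(ok); k[v0:v1,u0:u1]=1; m=m&k&ok
        q=P[m].astype(np.float32)
        if len(q)<5: print(n,t,len(q));return
        b=cv2.minAreaRect(q[:,:2].copy()); print(n,t,len(q),"mean",q.mean(0).round(4),"rect",np.round(b[0],4),np.round(b[1],4),round(b[2],1),"z",np.percentile(q[:,2],[5,95]).round(3))
    rest=(175,240,235,325) if n=="scene" else (320,410,150,210)
    tray=(280,410,235,330) if n=="scene" else (205,300,215,305)
    bowl=(270,370,195,260) if n=="scene" else (262,370,205,290)
    z_=P[...,2]
    rep("bar top",(z_>.103)&(z_<.118),rest)
    rep("forks",(z_>.072)&(z_<.086),rest)
    rep("rest all",(z_>.012)&(z_<.118),rest)
    rep("lining",(hsv[...,1]>80)&(abs(hsv[...,0].astype(int)-115)<15)&(z_>.005)&(z_<.025),tray)
    rep("trayrim",(z_>.038)&(z_<.05),tray)
    rep("rim",(z_>.136)&(z_<.146),bowl)
    rep("baseplate",(z_>.005)&(z_<.011),(180,410,180,340))
E
```

```text
scene bar top 375 mean [ 0.4721 -0.3302  0.1098] rect [ 0.4636 -0.3293] [0.0242 0.1733] 85.9 z [0.106 0.113]
scene forks 215 mean [ 0.4903 -0.3306  0.0792] rect [ 0.4719 -0.329 ] [0.0564 0.1765] 85.8 z [0.074 0.083]
scene rest all 1179 mean [ 0.4912 -0.3319  0.0717] rect [ 0.4743 -0.3297] [0.0718 0.2084] 86.3 z [0.014 0.112]
scene lining 1505 mean [0.668  0.0042 0.0136] rect [0.6466 0.0041] [0.1531 0.1608] 84.7 z [0.011 0.017]
scene trayrim 627 mean [0.6514 0.008  0.0428] rect [0.6219 0.0057] [0.2356 0.2847] 78.5 z [0.039 0.047]
scene rim 586 mean [0.5224 0.0228 0.14  ] rect [0.5279 0.0251] [0.2541 0.1895] 84.3 z [0.137 0.144]
scene baseplate 3244 mean [ 0.5436 -0.0557  0.0081] rect [ 0.3929 -0.0385] [0.8852 0.7772] 59.2 z [0.005 0.011]
side bar top 410 mean [ 0.4594 -0.3244  0.11  ] rect [ 0.4607 -0.3263] [0.0335 0.1688] 83.5 z [0.104 0.115]
side forks 216 mean [ 0.4617 -0.3146  0.0796] rect [ 0.4606 -0.3142] [0.0444 0.1869] 89.1 z [0.073 0.085]
side rest all 2346 mean [ 0.4563 -0.3411  0.0597] rect [ 0.4691 -0.4001] [0.2276 0.2265] 86.8 z [0.013 0.112]
side lining 2188 mean [0.6843 0.0165 0.0149] rect [ 0.6583 -0.0021] [0.1767 0.1837] 84.0 z [0.011 0.019]
side trayrim 566 mean [0.6888 0.0391 0.0432] rect [0.7064 0.0281] [0.2087 0.3482] 26.4 z [0.039 0.048]
side rim 1130 mean [0.5236 0.0298 0.1403] rect [0.5256 0.0339] [0.2394 0.1893] 84.0 z [0.136 0.144]
side baseplate 6069 mean [0.5228 0.0064 0.0079] rect [ 0.5893 -0.0581] [0.6625 0.5779] 13.5 z [0.005 0.011]
```

Request:
{"api": "arm_command", "payload": {"motion": [19.2,-16.4,-7.2,2.25,100,19.2,-16.4,-7.2,2.25,100,19.2,-16.4,-7.2,2.25,100,19.2,-16.4,-7.2,2.25,100,19.2,-16.4,-7.2,2.25,100,19.2,-16.4,-7.2,2.25,100,19.2,-16.4,-7.2,2.25,100,19.2,-16.4,-7.2,2.25,100,19.2,-16.4,-7.2,2.25,100,19.2,-16.4,-7.2,2.25,100,19.2,-16.4,-7.2,2.25,100,19.2,-16.4,-7.2,2.25,100,19.2,-16.4,-7.2,2.25,100,19.2,-16.4,-7.2,2.25,100]}}

```text
time: 1.85
tool_pos: [0.499, -0.0219, 0.4204]
ee_rot: [3.139, -0.116, -0.001]
contact_force: [0.2, -0.9, 0.7]
width: 1.002
finger_force: 0.0
```

```bash
python3 - <<'E'
from h import *
s=r.state(); print(s["time"],s["tool_pos"],s["ee_rot"],s["joints"])
f=r.grab_frame("wrist"); cv2.imwrite("pics/w1.png",f[0][...,::-1]); np.savez("w1.npz",p=f[0],d=f[1],P=cloud("wrist",f))
print(r.get_calibration("wrist")["tool_from_camera"])
E
```

```text
1.85 [ 0.49902737 -0.02188395  0.42040694] [ 3.13936530e+00 -1.15719428e-01 -7.83687230e-04] [-1.36977579e-01  1.29142653e-01  1.49958113e+00 -1.44866659e-04
  1.51335578e+00  1.50751528e+00]
[[-5.74756068e-04 -9.68403933e-01 -2.49386230e-01  6.87309882e-02]
 [ 9.99999534e-01 -3.63305314e-04 -8.93912647e-04 -3.07537268e-04]
 [ 7.75065180e-04 -2.49386628e-01  9.68403691e-01 -1.44453188e-01]
 [ 0.00000000e+00  0.00000000e+00  0.00000000e+00  1.00000000e+00]]
```

View pics/w1.png

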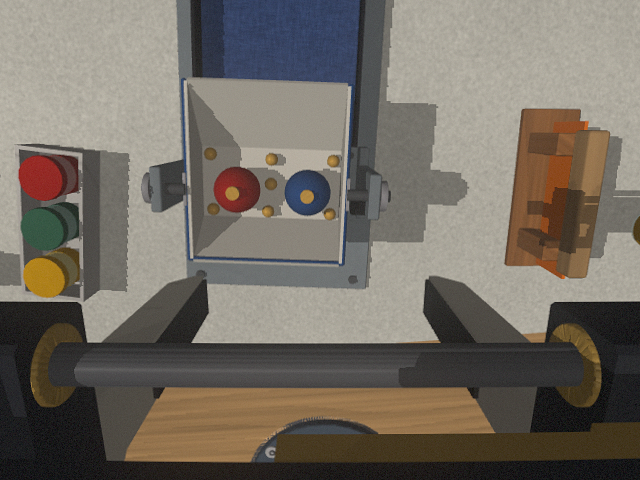

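The wrist view shows the bowl with its lip corners at (186,80) and (350,84), the rear rim corners at (190,262) and (343,265), all seven balls between and around the two baubles, and the card bar near (590,205). I'll fit the rim and bar from these.

```bash
python3 - <<'E'
from h import *
z=np.load("w1.npz"); P=z["P"]; d=z["d"]; ok=d>0; v,u=np.mgrid[0:480,0:640]
def rect(t,m):
    q=P[m&ok].astype(np.float32); b=cv2.minAreaRect(q[:,:2].copy()); print(t,len(q),np.round(b[0],4),np.round(b[1],4),round(b[2],2),"z",np.median(q[:,2]).round(4))
Z=P[...,2]; B=(u>175)&(u<360)&(v>65)&(v<275)
def near(zl,zh): return (Z>zl)&(Z<zh)
# clean: opening to drop strays
def cl(m): return m
rect("rim",B&near(.134,.146)); 
q=P[B&near(.134,.146)&ok]
rect("plates",near(.145,.156)&(u>130)&(u<400)&(v>140)&(v<230))
rect("left plate",near(.11,.156)&(u>130)&(u<182)&(v>140)&(v<230))
rect("right plate",near(.11,.156)&(u>356)&(u<400)&(v>140)&(v<230))
hsv=cv2.cvtColor(z["p"],cv2.COLOR_RGB2HSV)
rect("bar",near(.103,.117)&(u>500)&(u<620)&(v>90)&(v<290))
rect("rest",near(.012,.117)&(u>490)&(u<620)&(v>90)&(v<290))
rect("forks",near(.072,.084)&(u>500)&(u<620)&(v>90)&(v<290))
s=r.state(); c=r.get_calibration("wrist"); K=np.array(c["camera_matrix"]); T=np.array(c["tool_from_camera"]); Rt=R.from_rotvec(s["ee_rot"]).as_matrix()
pix=np.array([[186,80],[350,84],[343,264],[190,262]],float)
n=cv2.undistortPoints(pix[:,None],K,np.array([c["k1"],0,0,0.]))[:,0]
o=Rt@T[:3,3]+s["tool_pos"]; D=(Rt@T[:3,:3]@np.c_[n,np.ones(4)].T).T
X=o+D*((.140-o[2])/D[:,2])[:,None]; print(X.round(4))
y=(X[0]+X[3]-X[1]-X[2]); print("ang y",np.degrees(np.arctan2(y[1],y[0])), "widths",np.linalg.norm(X[0]-X[1]),np.linalg.norm(X[2]-X[3]),np.linalg.norm(X[0]-X[3]),np.linalg.norm(X[1]-X[2]),"lipmid",(X[0]+X[1])/2,"backmid",(X[2]+X[3])/2)
E
```

```text
rim 7912 [0.5257 0.0256] [0.1885 0.1882] 83.59 z 0.1394
plates 2006 [0.5104 0.027 ] [0.25   0.0463] 83.83 z 0.152
left plate 1415 [0.5225 0.1375] [0.0395 0.0398] 39.38 z 0.1504
right plate 1146 [ 0.4984 -0.0806] [0.0346 0.0455] 89.05 z 0.1514
bar 3380 [ 0.4627 -0.326 ] [0.0253 0.1685] 85.85 z 0.1098
rest 9266 [ 0.4683 -0.3188] [0.068  0.2127] 82.62 z 0.0865
forks 1031 [ 0.4634 -0.3131] [0.0332 0.189 ] 85.68 z 0.08
[[ 0.6245  0.0954  0.14  ]
 [ 0.6087 -0.0629  0.14  ]
 [ 0.4264 -0.0454  0.14  ]
 [ 0.4407  0.1187  0.14  ]]
ang y 84.6435486910564 widths 0.15902165177648306 0.16474286753661915 0.18523632574765822 0.18311430017846236 lipmid [0.61658407 0.01623771 0.14      ] backmid [0.43356098 0.03660959 0.14      ]
```

Request:
{"api": "arm_command", "payload": {"motion": [-0.55,12.25,5,0,100,-0.55,12.25,6,0,100,-0.55,12.25,8,0,100,-0.55,12.25,8,0,100,-0.55,12.25,8,0,100,-0.55,12.25,8,0,100,-0.55,12.25,8,0,100,-0.55,12.25,10,0,100,-0.55,12.25,11.5,0,100,-0.55,12.25,12.5,0,100,-0.55,12.25,12.9,0,100,-0.55,12.25,12.9,0,100,-0.55,12.25,12.9,0,60,-0.55,12.25,12.9,0,30,-0.55,12.25,12.9,0,10,-0.55,12.25,12.9,0,10,-0.55,12.25,12.9,0,10,-0.55,12.25,12.9,0,10], "force": 40}}

```text
time: 4.15
tool_pos: [0.4637, -0.3254, 0.0981]
ee_rot: [-3.139, 0.114, 0.0]
contact_force: [0.2, 0.1, 0.9]
width: 0.408
finger_force: 0.0
```

Request:
{"api": "arm_command", "payload": {"motion": [0,0,0,0,5,0,0,0,0,5,0,0,0,0,5,0,0,0,0,5,0,0,0,0,5,0,0,0,0,5], "force": 40}}

```text
time: 4.9
tool_pos: [0.4637, -0.3254, 0.0981]
ee_rot: [-3.14, 0.114, -0.0]
contact_force: [0.7, -0.7, -0.5]
width: 0.253
finger_force: 40.0
```

Request:
{"api": "arm_command", "payload": {"motion": [0,0,-1,0,5,0,0,-3,0,5,0,0,-5,0,5,0,0,-7,0,5,0,0,-8.1,0,5,0.7,-2,-8.1,-1,5,1,-4,-8.1,-2.2,5,1.4,-6,-8.1,-3.5,5,1.8,-8,-8.1,-4.8,5,2.2,-10,-8.1,-6.1,5,2.6,-11.5,-8.1,-7.4,5,3,-12.8,-8.1,-8.7,5,3.3,-13.6,-8.1,-10,5,3.3,-14.1,-8.1,-11,5,3.3,-14.1,-8.1,-11,5,3.3,-14.1,-8.1,-11,5,3.3,-14.1,-8.1,-11,5]}}

```text
time: 7.02
tool_pos: [0.5714, 0.0196, 0.3006]
ee_rot: [-2.34, -2.096, 0.0]
contact_force: [-0.5, -0.9, -1.4]
width: 0.257
finger_force: 40.0
```

```bash
python3 - <<'E'
from h import *
s=r.state(); print(s["time"],s["tool_pos"],s["ee_rot"],s["contact_force"],s["width"])
f=r.grab_frame("side"); P=cloud("side",f); np.savez("s2.npz",p=f[0],d=f[1])
cv2.imwrite("pics/s2.png",cv2.resize(f[0][130:350,180:460,::-1],None,fx=2.5,fy=2.5))
f=r.grab_frame("scene"); cv2.imwrite("pics/c2.png",cv2.resize(f[0][130:330,200:440,::-1],None,fx=3,fy=3))
m=(P[...,2]>.2)&(P[...,2]<.29); hsv=cv2.cvtColor(np.load("s2.npz")["p"],cv2.COLOR_RGB2HSV)
m&=(hsv[...,0]<14)&(hsv[...,1]>170)&(abs(P[...,0]-.57)<.06)&(abs(P[...,1])<.15)
q=P[m]; print(len(q), q.mean(0), np.percentile(q,[2,98],axis=0)); 
if len(q)>50: print(np.polyfit(q[:,1],q[:,0],1)); A=np.c_[q[:,1],q[:,2],np.ones(len(q))]; print("x=ay+bz+c",np.linalg.lstsq(A,q[:,0],rcond=None)[0])
E
```

```text
7.025 [0.57139246 0.01962558 0.30061864] [-2.33983013e+00 -2.09632108e+00  2.23812269e-04] [-0.54329969 -0.92128384 -1.44979549] 0.25711912520259794
216 [0.57181993 0.05006924 0.24675357] [[ 0.55889385 -0.06377318  0.23057597]
 [ 0.57860003  0.11035474  0.2763172 ]]
[0.11163177 0.56623061]
x=ay+bz+c [ 0.11194053 -0.00473122  0.56738259]
```

View pics/c2.png

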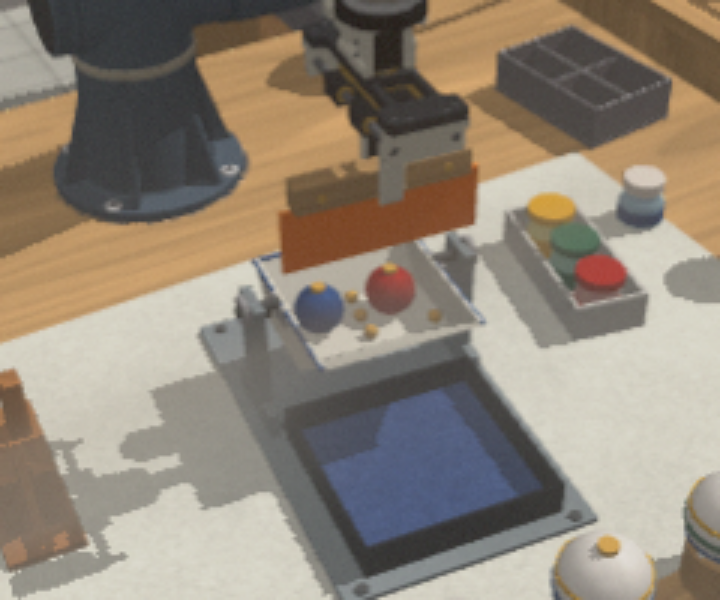

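The card hangs upright across the bowl, with its blade between the side plates and its edge about 61 mm from the axis (crop around (380,220)). Next I'll lower it and start the arc.

Request:
{"api": "arm_command", "payload": {"motion": [0,0.05,1,0,5,0,0.05,2,0,5,0,0.05,2.7,0,5,0,0.05,3.0,0,5,0,0.05,3.2,0,5,0,0.03,3.4,0,5,0,0,3.6,0,5,0,-0.05,3.8,0,5,0,-0.1,4.0,0,5,0,-0.16,4.19,0,5,0,-0.16,4.19,0,5]}}

```text
time: 8.5
tool_pos: [0.5673, 0.0206, 0.1956]
ee_rot: [-2.337, -2.099, 0.0]
contact_force: [1.8, -0.4, 2.5]
width: 0.255
finger_force: 40.0
```

```bash
cat > tilt.py <<'E'
from h import *
import sys
s=r.state(); A=np.array([.5107,.0270,.140]); ex=np.array([.9945,-.1045,0]); ey=np.array([.1045,.9945,0])
p=s["tool_pos"]-A; print("t",s["time"],"stand x,y,edge z",p@ex,p@ey,p[2]-.080,"geo tilt",np.arctan2(.080-p[2],p@ex),"F",s["contact_force"].round(1),"w",s["width"])
for n in ("scene","side"):
    f=r.grab_frame(n); P=cloud(n,f); q=(P-A); X=q@ex; Y=q@ey; Z=q[...,2]; hsv=cv2.cvtColor(f[0],cv2.COLOR_RGB2HSV)
    brass=(hsv[...,0]>10)&(hsv[...,0]<28)&(hsv[...,1]>90)&(hsv[...,2]>90)
    tr=brass&(abs(X-.145)<.096)&(abs(Y)<.096)&(Z<-.095)&(Z>-.132)
    k,_,st,c=cv2.connectedComponentsWithStats(tr.astype(np.uint8)); print(n,"tray blobs",[(int(a[4]),c[i].round().tolist()) for i,a in enumerate(st) if i and a[4]>2])
    if len(sys.argv)>1: cv2.imwrite(f"pics/{n}{sys.argv[1]}.png",cv2.resize((f[0][170:330,240:420] if n=="scene" else f[0][180:320,190:400])[...,::-1],None,fx=3.5,fy=3.5))
E
python3 tilt.py a
```

```text
t 8.5 stand x,y,edge z 0.05699860226011938 -0.0003973163941104969 -0.02441176165560667 geo tilt 0.4046514875533588 F [ 1.8 -0.4  2.5] w 0.25522474686045077
scene tray blobs []
side tray blobs []
```

Request:
{"api": "arm_command", "payload": {"motion": [0,-0.05,0.11,0,5,0,-0.11,0.22,0,5,0,-0.17,0.33,0,5,0,-0.24,0.435,0,5,0,-0.31,0.53,0,5,0,-0.39,0.63,0,5,0,-0.43,0.68,0,5,0,-0.47,0.725,0,5,0,-0.52,0.77,0,5,0,-0.56,0.81,0,5,0,-0.6,0.86,0,5,0,-0.65,0.9,0,5,0,-0.7,0.94,0,5,0,-0.74,0.98,0,5,0,-0.74,0.98,0,5,0,-0.74,0.98,0,5,0,-0.74,0.98,0,5,0,-0.74,0.98,0,5,0,-0.74,0.98,0,5,0,-0.74,0.98,0,5]}}

```text
time: 11.1
tool_pos: [0.5498, 0.0225, 0.1718]
ee_rot: [2.336, 2.098, 0.002]
contact_force: [4.8, 1.1, 4.8]
width: 0.262
finger_force: 40.0
```

```bash
python3 tilt.py b
```

```text
t 11.1 stand x,y,edge z 0.03937923764619675 -0.00035087426179560493 -0.04824883323906286 geo tilt 0.8862732601726299 F [4.8 1.1 4.8] w 0.26244801885199665
scene tray blobs [(14, [357.0, 272.0]), (24, [316.0, 283.0])]
side tray blobs [(17, [290.0, 245.0]), (22, [269.0, 282.0])]
```

View pics/sceneb.png

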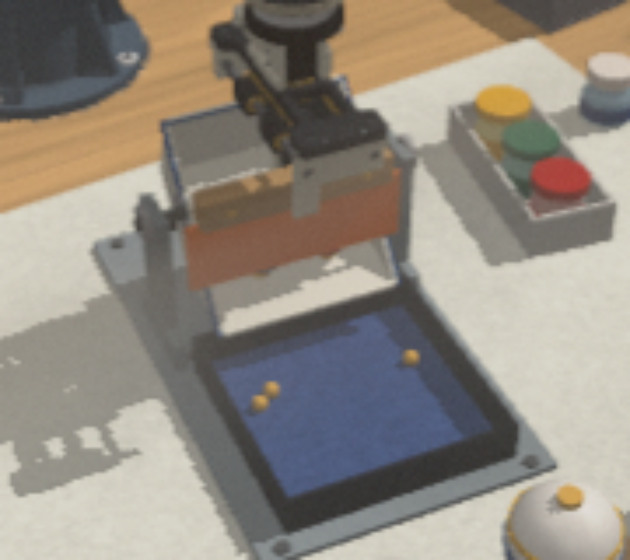

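The scene crop shows three balls in the tray at (260,403), (272,388) and (411,357), with the baubles held behind the card. I'll press slightly further and rock the bowl.

Request:
{"api": "arm_command", "payload": {"motion": [0,-0.06,0.05,0,5,0,-0.12,0.1,0,5,0,-0.12,0.1,0,5,0,-0.12,0.1,0,5,0,-0.12,0.1,0,5,0,0.1,-0.1,0,5,0,0.25,-0.25,0,5,0,0.42,-0.45,0,5,0,0.42,-0.45,0,5,0,0.25,-0.25,0,5,0,0.1,-0.1,0,5,0,0,0,0,5,0,-0.06,0.05,0,5,0,-0.12,0.1,0,5,0,-0.12,0.1,0,5,0,-0.12,0.1,0,5,0,-0.12,0.1,0,5,0,-0.12,0.1,0,5]}}

```text
time: 13.45
tool_pos: [0.5472, 0.0228, 0.1694]
ee_rot: [2.336, 2.098, 0.003]
contact_force: [6.1, -0.8, 6.0]
width: 0.253
finger_force: 40.0
```

```bash
python3 tilt.py c
```

```text
t 13.45 stand x,y,edge z 0.03670020900602901 -0.00032908180071278433 -0.05057101865713114 geo tilt 0.9430188276904179 F [ 6.1 -0.8  6. ] w 0.25349475388300413
scene tray blobs [(14, [357.0, 272.0]), (24, [316.0, 283.0])]
side tray blobs [(26, [290.0, 246.0]), (22, [269.0, 282.0])]
```

View pics/scenec.png

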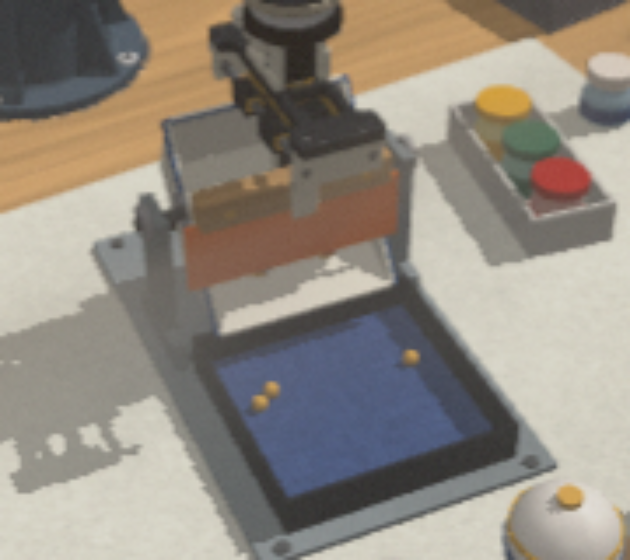

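Still three balls in the tray, plus a brass spot at (332,262) behind the card. I'll rock the bowl wider.

Request:
{"api": "arm_command", "payload": {"motion": [0,0.13,-0.1,0,5,0,0.27,-0.22,0,5,0,0.51,-0.5,0,5,0,0.71,-0.81,0,5,0,0.82,-1.04,0,5,0,0.82,-1.04,0,5,0,0.82,-1.04,0,5,0,0.71,-0.81,0,5,0,0.51,-0.5,0,5,0,0.4,-0.36,0,5,0,0.27,-0.22,0,5,0,0.13,-0.1,0,5,0,0,0,0,5,0,-0.06,0.04,0,5,0,-0.06,0.04,0,5,0,-0.06,0.04,0,5,0,-0.06,0.04,0,5,0,-0.06,0.04,0,5]}}

```text
time: 15.8
tool_pos: [0.5455, 0.023, 0.1681]
ee_rot: [2.336, 2.098, 0.003]
contact_force: [7.2, 0.1, 3.8]
width: 0.256
finger_force: 40.0
```

```bash
python3 tilt.py d; python3 - <<'E'
from h import *
a=cv2.imread("pics/sided.png"); b=cv2.imread("pics/scened.png")
f=r.grab_frame("wrist")[0][...,::-1]
a=cv2.resize(a,(480,320)); b=cv2.resize(b[150:],(320,205*1))
o=np.zeros((600,800,3),np.uint8); o[:320,:480]=a; o[:205,480:]=b; o[320:,:373]=cv2.resize(f,(373,280)); cv2.imwrite("pics/comp_d.png",o)
E
```

```text
t 15.8 stand x,y,edge z 0.03501365038700099 -0.0002927533045739759 -0.05187067948808392 geo tilt 0.9770341876137908 F [7.2 0.1 3.8] w 0.25578023832931274
scene tray blobs [(14, [357.0, 272.0]), (11, [322.0, 277.0]), (25, [316.0, 283.0]), (10, [337.0, 284.0]), (13, [344.0, 284.0])]
side tray blobs [(36, [291.0, 248.0]), (18, [272.0, 258.0]), (18, [267.0, 262.0]), (22, [269.0, 282.0])]
```

View pics/comp_d.png

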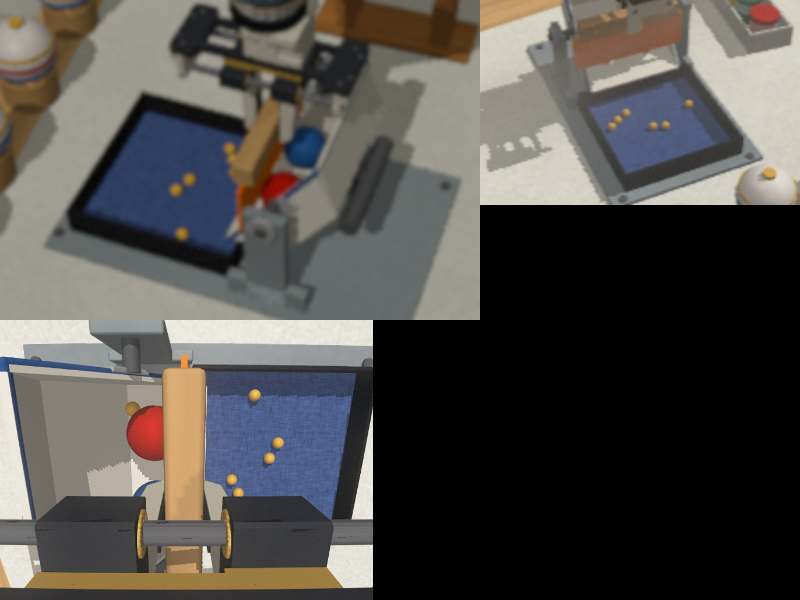

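The composite shows six balls in the tray. The seventh is still in the bowl beside the red bauble, at wrist view (132,408). I'll rock back nearly level and tip again.

Request:
{"api": "arm_command", "payload": {"motion": [0,0.25,-0.19,0,5,0,0.5,-0.46,0,5,0,0.72,-0.76,0,5,0,0.89,-1.09,0,5,0,1.01,-1.44,0,5,0,1.06,-1.68,0,5,0,1.06,-1.68,0,5,0,1.06,-1.68,0,5,0,1.01,-1.44,0,5,0,0.89,-1.09,0,5,0,0.72,-0.76,0,5,0,0.5,-0.46,0,5,0,0.38,-0.32,0,5,0,0.25,-0.19,0,5,0,0.12,-0.1,0,5,0,0,0,0,5,0,0,0,0,5,0,0,0,0,5,0,0,0,0,5,0,0,0,0,5]}}

```text
time: 18.45
tool_pos: [0.5465, 0.0229, 0.1684]
ee_rot: [2.335, 2.096, 0.006]
contact_force: [7.3, -1.6, 4.1]
width: 0.259
finger_force: 40.0
```

```bash
python3 tilt.py e; python3 - <<'E'
from h import *
b=cv2.imread("pics/scenee.png"); f=r.grab_frame("wrist")[0][...,::-1]
o=np.zeros((300,800,3),np.uint8); o[:300,:400]=cv2.resize(f,(400,300)); o[:300,400:]=cv2.resize(b[150:],(400,300)); cv2.imwrite("pics/comp_e.png",o)
E
```

```text
t 18.45 stand x,y,edge z 0.03598643882387552 -0.00034175666167320134 -0.05161253516778151 geo tilt 0.9619236175147724 F [ 7.3 -1.6  4.1] w 0.2593347027348784
scene tray blobs [(14, [357.0, 272.0]), (13, [322.0, 277.0]), (12, [354.0, 278.0]), (26, [316.0, 283.0]), (11, [337.0, 284.0]), (13, [345.0, 284.0])]
side tray blobs [(27, [290.0, 246.0]), (3, [291.0, 255.0]), (18, [272.0, 258.0]), (20, [266.0, 262.0]), (20, [265.0, 274.0]), (21, [269.0, 282.0])]
```

View pics/comp_e.png

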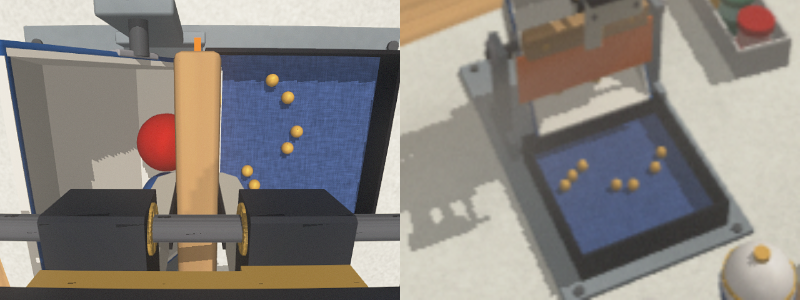

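All seven balls are in the tray: 3 left, 2 middle and 2 right. I'll let the bowl come back level along the arc, then lift.

Request:
{"api": "arm_command", "payload": {"motion": [0,0.12,-0.1,0,5,0,0.25,-0.19,0,5,0,0.38,-0.32,0,5,0,0.5,-0.46,0,5,0,0.62,-0.6,0,5,0,0.72,-0.76,0,5,0,0.81,-0.92,0,5,0,0.89,-1.09,0,5,0,0.96,-1.27,0,5,0,1.01,-1.44,0,5,0,1.06,-1.68,0,5,0,1.08,-1.9,0,5,0,1.08,-2.05,0,5,0,1.08,-2.15,0,5,0,1.08,-2.15,0,5,0,1.08,-2.6,0,5,0,1.08,-4,0,5,0,1.08,-6,0,5,0,1.08,-6,0,5,0,1.08,-6,0,5]}}

```text
time: 21.1
tool_pos: [0.5712, 0.0202, 0.3175]
ee_rot: [-2.337, -2.099, 0.001]
contact_force: [0.2, 0.8, -1.6]
width: 0.254
finger_force: 40.0
```

```bash
python3 tilt.py; python3 - <<'E'
from h import *
s=r.state(); print(s["tool_pos"],s["ee_rot"],s["joints"],s["contact_force"])
f=r.grab_frame("side"); g=r.grab_frame("scene"); P=cloud("scene",g)
q=P-np.array([.5107,.0270,.140]); A=[.9945,-.1045,0];B=[.1045,.9945,0]
hs=cv2.cvtColor(g[0],cv2.COLOR_RGB2HSV)
m=(hs[...,0]<16)&(hs[...,1]>170)&(P[...,2]>.2)&(P[...,2]<.31)&(abs(q@A-.06)<.04)&(abs(q@B)<.12)
k=q[m]; print("blade",len(k),np.linalg.lstsq(np.c_[k@B,k[:,2],np.ones(len(k))],k@A,rcond=None)[0])
o=np.zeros((280,800,3),np.uint8); o[:,:400]=cv2.resize(f[0][180:320,190:390,::-1],(400,280)); o[:,400:]=cv2.resize(g[0][180:320,230:430,::-1],(400,280)); cv2.imwrite("pics/comp_f.png",o)
E
```

```text
t 21.1 stand x,y,edge z 0.060842228469156344 -0.0004386257846422073 0.09746642601042428 geo tilt -1.0127452898071239 F [ 0.2  0.8 -1.6] w 0.25419634832095905
scene tray blobs [(14, [357.0, 272.0]), (7, [322.0, 277.0]), (12, [354.0, 278.0]), (26, [316.0, 282.0]), (11, [337.0, 284.0]), (14, [344.0, 284.0])]
side tray blobs [(20, [266.0, 262.0]), (20, [265.0, 274.0]), (21, [269.0, 282.0])]
[0.57098605 0.02018514 0.31665413] [-2.33617686 -2.09808252  0.00259005] [-4.61262755e-02  3.25970143e-01  1.49574485e+00 -3.31166164e-05
  1.32216174e+00  6.11674337e-02] [-0.66059499  0.11594855 -1.41362193]
blade 535 [-0.00392821  0.01813115  0.06061149]
```

View pics/comp_f.png

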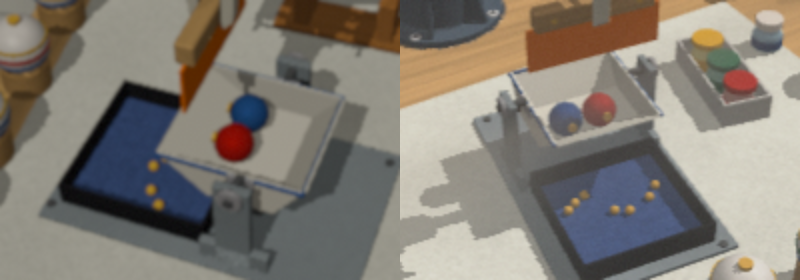

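The bowl is level with both baubles inside (side (250,112) and (233,142)), and the seven balls lie in the tray. I'll take the card back over the rest.

Request:
{"api": "arm_command", "payload": {"motion": [-1,-0.2,0,0,5,-3,-0.6,0,0.8,5,-5,-1,0,2,5,-7,-1.4,0,3.3,5,-9,-1.8,0,4.6,5,-11,-2.2,0,5.9,5,-12.5,-2.5,0,7.2,5,-13.5,-2.7,0,8.5,5,-14.2,-2.8,0,9.8,5,-14.2,-2.8,1,11,5,-14.2,-2.8,3,11,5,-14.2,-2.8,4.3,11,5,-14.2,-2.8,4.3,11,5,-14.2,-2.8,4.3,11,5]}}

```text
time: 23.05
tool_pos: [0.4644, -0.3256, 0.2116]
ee_rot: [3.139, -0.114, 0.002]
contact_force: [0.1, -0.5, -0.2]
width: 0.256
finger_force: 40.0
```

```bash
python3 - <<'E'
from h import *
s=r.state(); rv=s["ee_rot"]; Rm=R.from_rotvec(rv).as_matrix(); print(s["tool_pos"],"yaw",np.degrees(np.arctan2(Rm[1,0],Rm[0,0])),"to go (tool units)",(Rm.T@(np.array([.4637,-.3254,.0985])-s["tool_pos"])/.025).round(3),s["contact_force"])
g=r.grab_frame("scene"); f=r.grab_frame("side")
o=np.zeros((300,800,3),np.uint8); o[:,:400]=cv2.resize(g[0][215:335,130:290,::-1],(400,300)); o[:,400:]=cv2.resize(f[0][110:230,290:450,::-1],(400,300)); cv2.imwrite("pics/g.png",o)
E
```

```text
[ 0.4643671  -0.32564598  0.21159548] yaw -4.142435551439882 to go (tool units) [-0.032 -0.011  4.524] [ 0.050539   -0.47461555 -0.21727093]
```

View pics/g.png

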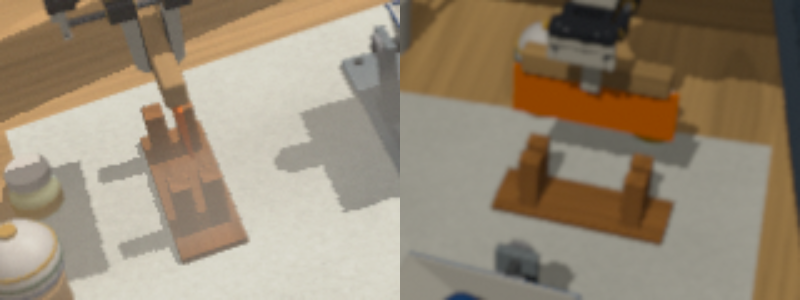

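The card hangs above the fork slots, within about 1 mm of where it was picked up. Next, lower it gently.

Request:
{"api": "arm_command", "payload": {"motion": [0,0,0.8,0,5,0,0,1.4,0,5,0,0,1.8,0,5,0,0,2.2,0,5,0,0,2.6,0,5,0,0,3.0,0,5,0,0,3.4,0,5,0,0,3.8,0,5,0,0,4.1,0,5,0,0,4.3,0,5,0,0,4.45,0,5,0,0,4.52,0,5,0,0,4.52,0,5]}}

```text
time: 24.78
tool_pos: [0.4639, -0.3253, 0.0981]
ee_rot: [3.139, -0.114, 0.0]
contact_force: [-3.0, 1.4, 5.8]
width: 0.258
finger_force: 40.0
```

Request:
{"api": "arm_command", "payload": {"motion": [0,0,0,0,60,0,0,0,0,90,0,0,0,0,90,0,0,0,0,90,0,0,0,0,90,0,0,0,0,90,0,0,0,0,90,0,0,0,0,90,0,0,-1,0,90,0,0,-3,0,90,0,0,-5,0,90,0,0,-7,0,90,0,2,-9,0,90,0,2,-9,0,90,0,2,-9,0,90]}}

```text
time: 26.65
tool_pos: [0.46, -0.375, 0.3216]
ee_rot: [-3.139, 0.115, 0.001]
contact_force: [-0.2, 0.2, -0.9]
width: 0.902
finger_force: 0.0
```

```bash
python3 tilt.py; python3 - <<'E'
from h import *
g=r.grab_frame("scene"); f=r.grab_frame("side"); print(r.state()["tool_pos"],r.state()["contact_force"])
for n,x,uv in(("scene",g,(175,240,235,325)),("side",f,(320,410,150,210))):
    P=cloud(n,x); k=np.zeros((480,640),bool); k[uv[2]:uv[3],uv[0]:uv[1]]=1
    q=P[k&(P[...,2]>.1)&(P[...,2]<.12)].astype(np.float32); b=cv2.minAreaRect(q[:,:2].copy()); print(n,len(q),b,np.median(q[:,2]))
o=np.zeros((600,800,3),np.uint8); o[:,:400]=cv2.resize(g[0][170:350,120:440,::-1],(400,600))if 0 else 0
o[:300,:533]=cv2.resize(g[0][170:350,120:440,::-1],(533,300)); o[300:,:533]=cv2.resize(f[0][120:320,190:545,::-1],(533,300)); cv2.imwrite("pics/end.png",o)
E
```

```text
t 26.65 stand x,y,edge z -0.008392170475327114 -0.4050665572031845 0.10156319934913645 geo tilt -1.6532390677793767 F [-0.2  0.2 -0.9] w 0.9019326182277967
scene tray blobs [(14, [357.0, 272.0]), (9, [322.0, 277.0]), (12, [354.0, 278.0]), (26, [316.0, 282.0]), (11, [337.0, 284.0]), (14, [344.0, 284.0])]
side tray blobs [(20, [266.0, 262.0]), (20, [265.0, 274.0]), (21, [269.0, 282.0])]
[ 0.46018595 -0.37421253  0.32111247] [0.39211563 0.1121838  0.83376984]
scene 384 ((0.4647073447704315, -0.3270021975040436), (0.024635711684823036, 0.1715429425239563), 85.91716766357422) 0.10994782
side 447 ((0.4609431326389313, -0.3254142999649048), (0.03226731717586517, 0.16925048828125), 86.4388427734375) 0.10999851
```

View pics/end.png

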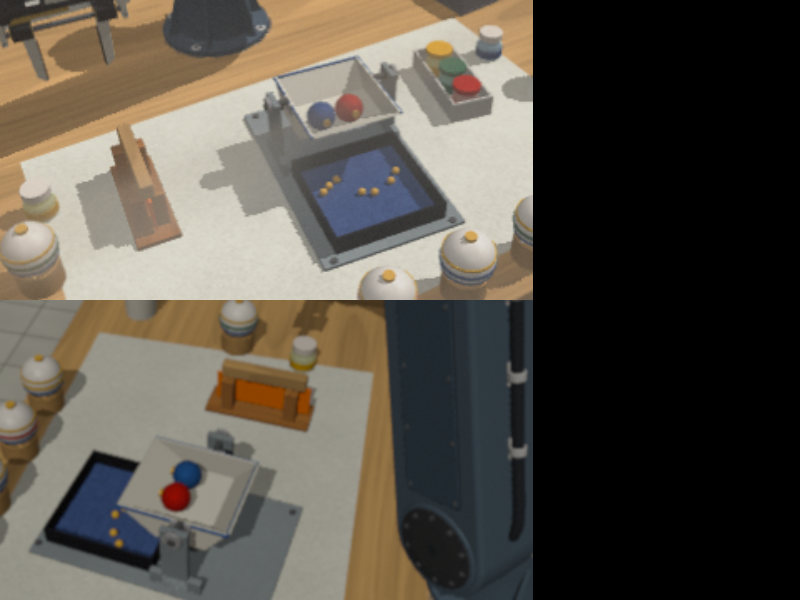

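The card is back in its rest with the bar top at 110 mm, the bowl is level with both baubles, the seven balls are in the tray, and the arm is clear. Handing in.

```bash
python3 -c "
from bench import r
print(r.job_done())"
```

```text
the job is handed in; nothing more can be done
None
```

The job is handed in at about 27 s: all seven balls are in the catch tray, both baubles are in the level bowl, the card is back in its rest, and the robot didn't touch anything else on the bench; the hand-in call returned no verdict.

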